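Tip the parcel into its sorting zone and book it in

ROBOT

A 6-joint arm with a two-finger parallel gripper is mounted at the origin on the work surface. World frame = base frame: x ahead of the robot, y to its left, z up, the work surface at z = 0. Lengths are in m, angles in degrees, forces in N, time in s.
With the tool pointing down it reaches from about 0.25 to 0.775 m from the base axis. Payload 8.9 kg.
Tool frame: the origin (TCP) lies between the finger pads; the fingertips stand 11 mm ahead of it and the grasp point (between the pads) lies 8 mm behind it; z points along the fingers, y is the line along which they close (so a half turn about z gives the same grasp; the last joint's range is limited). The gripper opens to 85 mm and grips with 20 to 120 N. Pads are 22 mm wide; open, the fingers measure 114 mm over their backs; the gripper's body (76 mm by 85 mm) begins 54 mm behind the grasp point. The pads swing forward as they close: fully open they stand 13 mm farther back than shut.
Start: joints at [62.779, 16.656, -8.789, 64.555, 0, 82.019], TCP at [0.173, 0.496, 0.218] pointing down, gripper open.
Joint ranges: [-144.48, 144.48], [-52.06, 99.96], [-74.48, 78.29], [-112.23, 115.85], [-86.99, 84.42], [-180, 180]. Speed limits (degrees/s): [127.2, 127.2, 159.86, 180, 180, 180].

INTERFACE

Orientations are given as a 3x3 rotation matrix whose columns are the frame's x, y, z axes.
In Python, from cell import sensors, imaging, finish_job gives the robot as it stands.
- The arm moves only by the tool move_arm, never from a script. Its arguments are lists of equal length, an entry for each row: "hand": the finger opening in mm, from 0 to 85.4; "offset": the shift along the tool's x, y, z in mm, a list of three; "dr": the turn, a rotation vector about the tool's x, y, z in degrees, a list of three. A call has 1 to 5 rows; each row shifts and turns the commanded pose from where the row before left it, along the tool's axes as they then stand; what a row does not reach is not made up. A row lasts 1/10 s, in which the tool goes at most 50 mm and 8.59 degrees, less where a joint would pass 70% of its speed; a pose out of reach is approached as far as the arm can. A call with a gripper value outside its range is refused whole. The fingers move at their own pace and stop on an object; "grip_force" is the grip in N (left out, the last holds). Time passes only in rows, so rows that do not move let the fingers close. It gives the time, the measured TCP pose, the force, the opening and the grip force at its end, in the units of the state.
- sensors.get_state(): the state, without advancing time (a new reading comes with each control period).
- imaging.get_image(name): name is "scene" or "side" or "wrist"; returns the picture (420x560x3 uint8, red, green, blue); there is no depth.
- imaging.camera_params(name): a dict with "fx", "fy", "cx", "cy" (pixels), "k1" (the pictures are not rectified: a ray, as slopes to the right and down, at radius r is drawn at 1 + k1 r^2 times it, then the intrinsics apply), "extrinsics" (4x4, takes a point from world to camera coordinates). Camera axes: x right, y down, z forward; pixel columns grow to the right and rows downward; lengths in m; the calibration is good to about 2 mm. A picture is of the moment at which its call begins: read the wrist's pose just before it. camera_params takes no time and is no camera call; for the wrist camera it gives the pose at the moment of the call.
- finish_job(): hands the job in; it is judged then, once.
The state is a dict: "time": time; "joint_positions": joint angles; "joint_vel": joint speeds; "tau": joint torques, N m; "ee_pos": TCP position; "ee_rot": TCP orientation; "force": force on the tool from outside, world axes, zero at the start; "moment": the same for the moment, N m; "gripper_width": finger opening in m; "grip_force": force on a finger pad.
Only numpy, scipy, OpenCV 4.12 (cv2) and the standard library are available. Lean on these libraries where they do the work, as an engineer would, in place of code of your own. Each camera call takes 0.05 s, during which the arm holds its last target. There are 200 camera calls.

TASK

The brown carton stands on end between two framed zones on the post counter. Push it near its top with the fingers so that it topples over and lies flat on its broad side wholly inside the blue frame, then press the green key of the terminal all the way down to book it in. Do not pick the carton up or shove it along while it stands, do not press the key before the carton lies there, and leave the stamp, the tape roll and the pen cup alone.

Things in the scene. Friction and masses are not known exactly. Their poses are not given: they have to be found in the camera images.
- carton: Brown carton standing on end: 120 mm wide (its x), 60 thick (its y), 180 tall (its z); 0.25 to 0.5 kg. Origin: centre of its foot. Both broad faces (+y, -y) have tape and a white label. It stands astride the zones' border, its y axis within 0.1 rad of theirs (either sense may lead to blue). Pushed slowly near the top it tips after about 50 mm and falls by itself, its foot staying nearly in place.
- carton_mid (a point): centre of the carton (90 mm above its foot while it stands, 30 mm above the counter when it lies on a broad face)
- corner0 (a point): middle (in thickness) of one corner edge of the carton: at carton x = -60 mm, y = 0, at its foot end (z = 0 mm)
- corner1 (a point): middle (in thickness) of one corner edge of the carton: at carton x = +60 mm, y = 0, at its foot end (z = 0 mm)
- corner2 (a point): middle (in thickness) of one corner edge of the carton: at carton x = -60 mm, y = 0, at its top end (z = 180 mm)
- corner3 (a point): middle (in thickness) of one corner edge of the carton: at carton x = +60 mm, y = 0, at its top end (z = 180 mm)
- blue_zone: Flat zone on the counter, a blue frame (12 mm wide) around white paper, flush (nothing to climb); 200 mm along its x, 250 mm along its y over the outside of the frame. Origin at its centre, about 127 mm from the carton's foot along y, to the left or the right (this changes).
- orange_zone: The same in orange, the wrong zone, on the carton's other side.
- key (a joint): Travel of the green key: 0 up, 0.006 m fully down; sprung, about 4 N when fully down, comes back up when released
- key_top (a point): Centre of the top of the round green key, 32 mm across, pressed straight down; it stands on a grey terminal (90 x 150 x 40 mm, fixed) just beyond the zones, seen from the robot
- stamp: Rubber stamp with a red knob, 50 x 40 mm and 94 mm tall, loose; origin at its underside. Leave alone.
- tape: Roll of brown tape, lying, 90 mm across and 48 mm high, loose; origin at its underside. Leave alone.
- pencup: Black square pen holder, 70 x 70 x 90 mm, pens up to about 145 mm, loose, beyond the zones; origin at its underside. Leave alone.
Not all that is in view belongs to the job. There is more than one size of the carton; the one meant has the size given above. There is more than one size of the part that bears key; the job needs the smaller.

How it is judged:
By the outcome, as a careful person would: the job done as asked, in the order asked, and still so for the second after the job is handed in, with the robot touching nothing.
It also fails if it takes over 40 s, if anything falls off the work surface, if the arm or the gripper's body presses on something with over 40 N, if the wrist force passes 120 N, or if a joint passes its speed limit or range.

## Working session

There is one attempt and no reset: what is moved stays moved. The work goes in short steps, Python scripts to look and compute and a tool call to move; the robot and the scene stay as the last step left them, time stands still between calls to the robot, and variables do not carry over. Pictures are saved under pics/ and viewed, at most 10 in all, crops included, and the job is handed in when it is done.

Besides the shell and the picture viewer there is one more tool, called after ">>>" as a command line: name --argument value ..., lists and objects as JSON in quotes. move_arm: Moves the arm, as the interface text tells. Its arguments: {"type":"object","properties":{"hand":{"type":"array","items":{"type":"number"}},"offset":{"type":"array","items":{"type":"array","items":{"type":"number"}}},"dr":{"type":"array","items":{"type":"array","items":{"type":"number"}}},"grip_force":{"type":"number"}},"required":["hand","offset","dr"]}

```bash
mkdir -p pics
cat > h.py <<'E'
import numpy as np, cv2
from cell import sensors, imaging, finish_job
def cam(n):
    p=imaging.camera_params(n); return p
def ray(p,uv):
    d=np.array([(uv[0]-p['cx'])/p['fx'],(uv[1]-p['cy'])/p['fy']]); s=d.copy()
    for _ in range(20): s=d/(1+p['k1']*(s@s))
    E=np.array(p['extrinsics']); R,t=E[:3,:3],E[:3,3]
    v=R.T@np.array([s[0],s[1],1]); return -R.T@t, v/np.linalg.norm(v)
def plane(p,uv,z=0):
    o,v=ray(p,uv); return o+v*(z-o[2])/v[2]
def tri(p1,a,p2,b):
    o1,v1=ray(p1,a);o2,v2=ray(p2,b)
    s=np.linalg.lstsq(np.c_[v1,-v2],o2-o1,rcond=None)[0]
    x,y=o1+s[0]*v1,o2+s[1]*v2
    return (x+y)/2,np.linalg.norm(x-y)
def proj(p,X):
    E=np.array(p['extrinsics']); c=E[:3,:3]@X+E[:3,3]; s=c[:2]/c[2]; s=s*(1+p['k1']*(s@s))
    return s*[p['fx'],p['fy']]+[p['cx'],p['cy']]
E
python3 - <<'E'
from h import *
for n in ('scene','side'):
    cv2.imwrite(f'pics/{n}0.png',imaging.get_image(n)[:,:,::-1])
    p=cam(n); print(n,ray(p,(280,210)))
print(sensors.get_state()['ee_rot'])
E
```

```text
scene (array([ 1.00834562, -0.73718406,  0.75394793]), array([-0.43938676,  0.66126019, -0.60800842]))
side (array([-0.1536216 , -0.73595356,  0.98805489]), array([ 0.55906102,  0.53021733, -0.63743263]))
[[-9.44147441e-01  3.29522898e-01 -5.19598559e-04]
 [ 3.29523271e-01  9.44146905e-01 -1.01720878e-03]
 [ 1.55383784e-04 -1.13161489e-03 -9.99999348e-01]]
```

View pics/scene0.png

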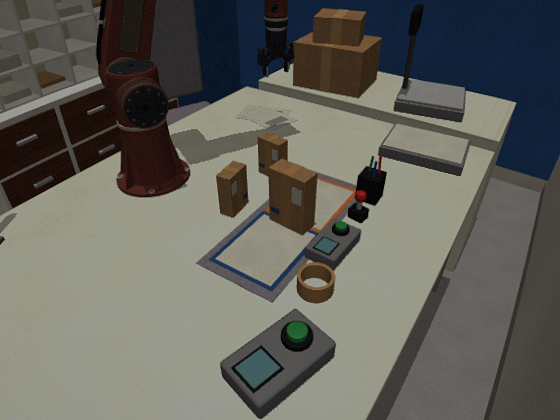

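View pics/side0.png

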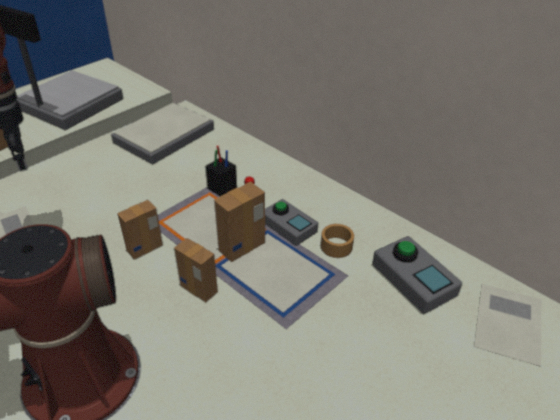

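The tall carton is at scene (292,195) and side (241,222). The blue zone is on its −y side, at scene (262,245) and side (278,270). The small terminal's key is at scene (341,228) and side (281,207). Two smaller cartons are decoys: scene (233,190) and (272,155).

Run:
```python
from h import *
a=cv2.imread('pics/scene0.png')[140:300,190:390]; b=cv2.imread('pics/side0.png')[160:320,150:350]
c=np.hstack([cv2.resize(x,None,fx=2,fy=2,interpolation=cv2.INTER_CUBIC) for x in (a,b)])
cv2.imwrite('pics/crop0.png',np.clip(c*1.6,0,255))
pts={}
for n in ('scene','side'):
    im=cv2.imread(f'pics/{n}0.png'); p=cam(n); h=cv2.cvtColor(im,cv2.COLOR_BGR2HSV)
    for nm,lo,hi in (('green',(50,120,40),(80,255,255)),('blue',(100,150,50),(125,255,255)),('red',(0,200,100),(4,255,255))):
        m=cv2.inRange(h,lo,hi); 
        if nm=='blue': m[:150]=0
        k,l,s,ce=cv2.connectedComponentsWithStats(m)
        for i in range(1,k):
            if s[i,4]>25: print(n,nm,s[i],ce[i].round(1),plane(p,ce[i],.045 if nm=='green' else 0).round(3))
        if nm=='blue':
            q=np.argwhere(m)[:,::-1].astype(np.int32); 
            w=np.array([plane(p,u)[:2] for u in q.astype(float)])
            i=(abs(w[:,0]-.5)<.25)
            w=w[i]; print(w.min(0),w.max(0),cv2.minAreaRect(w.astype(np.float32)*1000))
```

```text
scene green [335 222  12   9  86] [340.7 225.8] [0.673 0.067 0.045]
scene green [286 321  22  21 367] [296.8 331.1] [ 0.753 -0.29   0.045]
scene blue [ 496  150   64   30 1333] [529.3 161.1] [1.078 0.856 0.   ]
scene blue [373 161   4  16  26] [374.4 168.8] [0.608 0.466 0.   ]
scene blue [210 212  95  79 523] [254.3 260.9] [ 0.529 -0.137  0.   ]
[ 0.42380079 -0.19822105] [0.62311064 0.51907045] ((523.4168701171875, 160.42388916015625), (199.2727813720703, 717.2692260742188), 0.00993430893868208)
scene red [357 191   9   6  44] [360.8 193.3] [0.631 0.301 0.   ]
side green [275 202  12   9  78] [280.5 206. ] [0.688 0.06  0.045]
side green [398 241  18  15 202] [406.1 248.1] [ 0.796 -0.297  0.045]
side blue [217 260 117  56 291] [278.6 289.1] [ 0.485 -0.131  0.   ]
[ 0.30757652 -0.19775132] [0.62336389 0.25180817] ((494.6046142578125, 34.897735595703125), (246.0537872314453, 511.5491638183594), 15.579963684082031)[ WARN:0@0.377] global loadsave.cpp:1063 imwrite_ Unsupported depth image for selected encoder is fallbacked to CV_8U.
```

View pics/crop0.png

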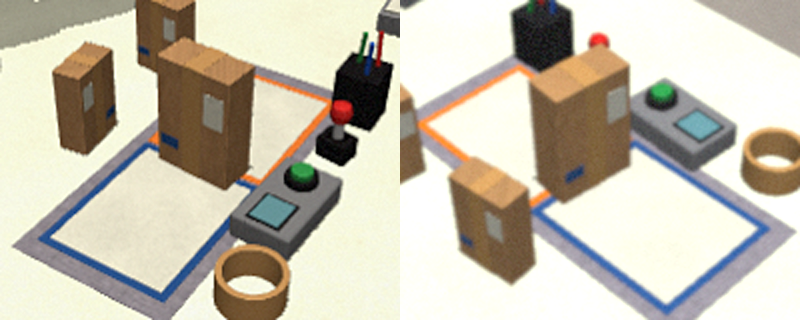

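The carton shows its broad −y face with the label. It straddles the border, and the blue zone lies along −y from it. I'll zoom in to get its corner positions.

Run:
```python
from h import *
a=cv2.imread('pics/scene0.png')[155:240,262:325]; b=cv2.imread('pics/side0.png')[180:265,210:273]
c=np.hstack([cv2.resize(x,None,fx=6,fy=6,interpolation=cv2.INTER_CUBIC) for x in (a,b)])
cv2.imwrite('pics/crop1.png',np.clip(c*1.5,0,255).astype(np.uint8))
```

```text
(no output)
```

View pics/crop1.png

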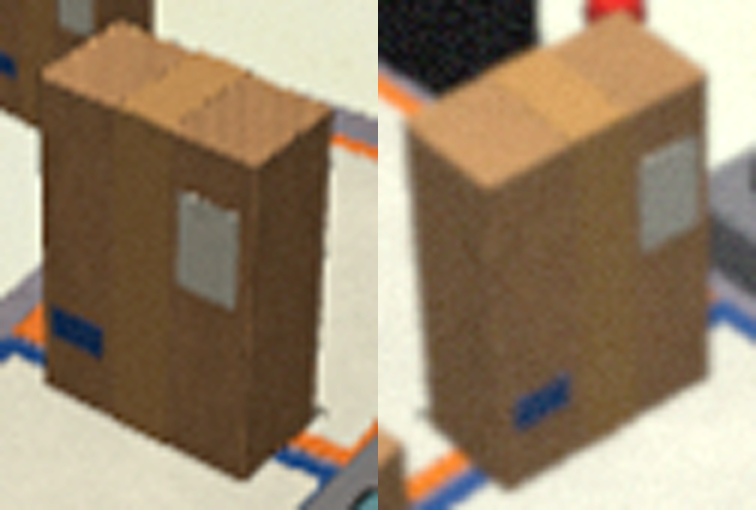

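The carton's top and foot corners are clear in both views (pixels used below). The blue frame's edge passes just under its foot.

Run:
```python
from h import *
ps,pd=cam('scene'),cam('side')
S={'t--':(43,73),'t-+':(120,22),'t++':(330,112),'t+-':(254,167),'b--':(44,382),'b+-':(245,482)}
D={'t--':(112,188),'t-+':(32,122),'t++':(249,12),'t+-':(328,76),'b--':(132,490),'b+-':(330,377)}
X={}
for k in S:
    a=np.array(S[k])/6+[262,155]-.4; b=np.array(D[k])/6+[210,180]-.4
    x,e=tri(ps,a,pd,b); X[k]=x; print(k,(x*1000).round(1),round(e*1000,1))
d=X['t+-']-X['t--']; print('len',np.linalg.norm(d),np.degrees(np.arctan2(d[1],d[0])))
d=X['t++']-X['t-+']; print('len',np.linalg.norm(d),np.degrees(np.arctan2(d[1],d[0])))
print('top',sum(X[k] for k in X if k[0]=='t')/4)
for n,p in(('scene',ps),('side',pd)):
    im=cv2.imread(f'pics/{n}0.png'); h=cv2.cvtColor(im,cv2.COLOR_BGR2HSV)
    m=cv2.inRange(h,(100,110,40),(125,255,255)); m[:190]=0
    k,l,s,ce=cv2.connectedComponentsWithStats(m,connectivity=8); i=1+np.argmax(s[1:,4])
    q=np.argwhere(l==i)[:,::-1].astype(float)
    w=np.array([plane(p,u)[:2] for u in q])*1000
    print(n,s[i],w.min(0),w.max(0),cv2.minAreaRect(w.astype(np.float32)))
print('key',tri(ps,(340.7,225.8),pd,(280.5,206)))
```

```text
t-- [464.2  25.6 180.3] 4.0
t-+ [468.8  81.  181. ] 4.0
t++ [585.8  71.8 179.9] 0.6
t+- [579.8  16.7 178.6] 1.9
b-- [463.2  24.    6. ] 1.5
b+- [580.8  18.5   1.1] 2.9
len 0.11589391511187222 -4.372581660817509
len 0.11739941207964814 -4.510806555924144
top [0.52462753 0.04876452 0.17994156]
scene [209 212  96  79 601] [ 421.71413165 -198.76986948] [624.09533465  49.48098123] ((522.7305908203125, -73.43283081054688), (200.1643829345703, 248.21224975585938), 0.7541674971580505)
side [216 231 118  86 606] [ 425.52021801 -199.86286431] [625.21523716  48.67316188] ((525.1138305664062, -75.02726745605469), (197.5667266845703, 247.3830108642578), 0.6983100175857544)
key (array([0.67830648, 0.05197206, 0.05632198]), np.float64(0.002254918716757007))
```

Run:
```python
from h import *
ps,pd=cam('scene'),cam('side')
print('stamp knob',tri(ps,(360.8,193.3),pd,(249.2,181)))
print('cup top-ish',plane(ps,(372,175),.09),plane(pd,(221,166),.09))
print('decoyA base',plane(ps,(233,215)),plane(pd,(213,299)),'B',plane(pd,(137,256)))
print('decoy A top',tri(ps,(246,165),pd,(214,259)))
st=sensors.get_state(); R=np.array(st['ee_rot']); P=np.array(st['ee_pos'])
for t in ([.53,.135,.21],[.53,.135,.161]):
    print(R.T@(np.array(t)-P)*1000)
print(R.round(3),P)
```

```text
stamp knob (array([0.6741471 , 0.17802616, 0.08442148]), np.float64(0.0075126421479126985))
cup top-ish [0.66393005 0.28438744 0.09      ] [0.65780221 0.28351014 0.09      ]
decoyA base [ 0.36012725 -0.01552554  0.        ] [ 0.34588577 -0.0378793   0.        ] B [0.29818738 0.22396696 0.        ]
decoy A top (array([0.37918067, 0.00200716, 0.13627019]), np.float64(0.07205557773461216))
[-455.97878952 -222.49257502    7.87765675]
[-455.98640332 -222.43712589   56.87762479]
[[-0.944  0.33  -0.001]
 [ 0.33   0.944 -0.001]
 [ 0.    -0.001 -1.   ]] [0.17280928 0.49532931 0.21769673]
```

>>> move_arm --hand '[40, 40, 40, 40, 40]' --offset '[[-40, -20, 0], [-44, -21, 0], [-44, -21, 0], [-44, -21, 0], [-44, -21, 0]]' --dr '[[0, 0, 0], [0, 0, 0], [0, 0, 0], [0, 0, 0], [0, 0, 0]]'

```text
time: 0.6
ee_pos: [0.3435, 0.3247, 0.2181]
ee_rot: [[-0.944, 0.329, -0.0], [0.329, 0.944, -0.0], [0.0, -0.0, -1.0]]
force: [0.6, 0.4, -0.5]
gripper_width: 0.0402
grip_force: 0.0
```

>>> move_arm --hand '[40, 40, 40, 40, 40]' --offset '[[-44, -21, 0], [-44, -21, 0], [-44, -21, 0], [-44, -21, 0], [-30, -15, 0]]' --dr '[[0, 0, 0], [0, 0, 0], [0, 0, 0], [0, 0, 0], [0, 0, 0]]'

```text
time: 1.1
ee_pos: [0.5063, 0.1625, 0.2179]
ee_rot: [[-0.944, 0.331, 0.0], [0.331, 0.944, -0.0], [-0.0, -0.0, -1.0]]
force: [0.4, 0.3, -0.5]
gripper_width: 0.0399
grip_force: 0.0
```

>>> move_arm --hand '[40, 40, 40, 40, 40]' --offset '[[0, 0, 0], [0, 0, 0], [0, 0, 0], [0, 0, 0], [0, 0, 0]]' --dr '[[0, 0, 8.5], [0, 0, 8.5], [0, 0, 8.5], [0, 0, 8.5], [0, 0, 8.5]]'

```text
time: 1.6
ee_pos: [0.5043, 0.1649, 0.2178]
ee_rot: [[-0.468, 0.884, -0.001], [0.884, 0.468, -0.0], [0.0, -0.001, -1.0]]
force: [0.7, 0.0, -0.1]
gripper_width: 0.0397
grip_force: 0.0
```

>>> move_arm --hand '[40, 40, 40, 40]' --offset '[[0, 0, 0], [0, 0, 0], [0, 0, 0], [0, 0, 0]]' --dr '[[0, 0, 8.5], [0, 0, 8.5], [0, 0, 8.5], [0, 0, 7.3]]'

```text
time: 2.0
ee_pos: [0.5043, 0.1649, 0.2179]
ee_rot: [[0.085, 0.996, -0.001], [0.996, -0.085, -0.0], [-0.0, -0.001, -1.0]]
force: [0.5, 0.4, -0.5]
gripper_width: 0.0397
grip_force: 0.0
```

>>> move_arm --hand '[40, 40, 40, 40, 40]' --offset '[[0, 30, 0], [0, 0, 30], [0, 0, 26], [-25, 0, 0], [-25, 0, 0]]' --dr '[[0, 0, 0], [0, 0, 0], [0, 0, 0], [0, 0, 0], [0, 0, 0]]'

```text
time: 2.5
ee_pos: [0.5294, 0.1125, 0.1607]
ee_rot: [[0.078, 0.997, -0.003], [0.997, -0.078, -0.0], [-0.0, -0.003, -1.0]]
force: [0.5, 0.2, 0.8]
gripper_width: 0.04
grip_force: 0.0
```

>>> move_arm --hand '[40, 40, 40, 40, 40]' --offset '[[-4, 0, 0], [-4, 0, 0], [-4, 0, 0], [-4, 0, 0], [-4, 0, 0]]' --dr '[[0, 0, 0], [0, 0, 0], [0, 0, 0], [0, 0, 0], [0, 0, 0]]'

```text
time: 3.0
ee_pos: [0.5289, 0.093, 0.1622]
ee_rot: [[0.078, 0.997, 0.0], [0.997, -0.078, 0.0], [0.0, 0.0, -1.0]]
force: [0.3, -0.3, 1.5]
gripper_width: 0.0397
grip_force: 0.0
```

>>> move_arm --hand '[40, 40, 40, 40, 40]' --offset '[[-4, 0, 0], [-4, 0, 0], [-4, 0, 0], [-4, 0, 0], [-4, 0, 0]]' --dr '[[0, 0, 0], [0, 0, 0], [0, 0, 0], [0, 0, 0], [0, 0, 0]]'

```text
time: 3.5
ee_pos: [0.5273, 0.0725, 0.1622]
ee_rot: [[0.079, 0.997, 0.0], [0.997, -0.079, 0.0], [0.0, 0.0, -1.0]]
force: [0.7, 0.2, 1.0]
gripper_width: 0.0397
grip_force: 0.3
```

Run:
```python
from h import *
a=imaging.get_image('scene')[120:320,170:400,::-1]; b=imaging.get_image('side')[140:340,130:360,::-1]
cv2.imwrite('pics/push.png',np.clip(np.hstack([cv2.resize(x,(390,340)) for x in (a,b)])*1.5,0,255).astype(np.uint8))
```

```text
(no output)
```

View pics/push.png

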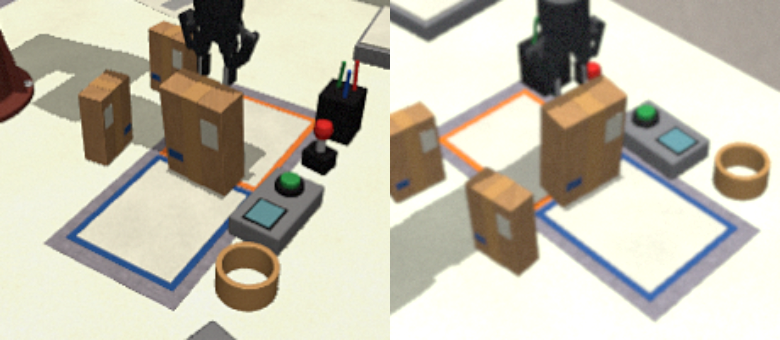

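The fingers are against the back of the carton near its top (scene view about (222,75)). The foot is still in place and a slight tilt has begun.

>>> move_arm --hand '[40, 40, 40, 40, 40]' --offset '[[-4, 0, 0], [-4, 0, 0], [-4, 0, 0], [-4, 0, 0], [-4, 0, 0]]' --dr '[[0, 0, 0], [0, 0, 0], [0, 0, 0], [0, 0, 0], [0, 0, 0]]'

```text
time: 4.1
ee_pos: [0.5257, 0.0525, 0.1622]
ee_rot: [[0.079, 0.997, -0.0], [0.997, -0.079, -0.0], [-0.0, -0.0, -1.0]]
force: [-0.2, 0.9, 1.0]
gripper_width: 0.04
grip_force: 0.1
```

>>> move_arm --hand '[40, 40, 40, 40, 40]' --offset '[[-4, 0, 0], [-4, 0, 0], [-4, 0, 0], [-4, 0, 0], [-4, 0, 0]]' --dr '[[0, 0, 0], [0, 0, 0], [0, 0, 0], [0, 0, 0], [0, 0, 0]]'

```text
time: 4.6
ee_pos: [0.5241, 0.0326, 0.1622]
ee_rot: [[0.079, 0.997, -0.0], [0.997, -0.079, -0.0], [-0.0, -0.0, -1.0]]
force: [-0.1, 0.7, 0.0]
gripper_width: 0.0399
grip_force: 0.0
```

Run:
```python
from h import *
a=imaging.get_image('scene')[120:320,170:400,::-1]; b=imaging.get_image('side')[140:340,130:360,::-1]
cv2.imwrite('pics/push2.png',np.clip(np.hstack([cv2.resize(x,(390,340)) for x in (a,b)])*1.5,0,255).astype(np.uint8))
```

```text
(no output)
```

View pics/push2.png

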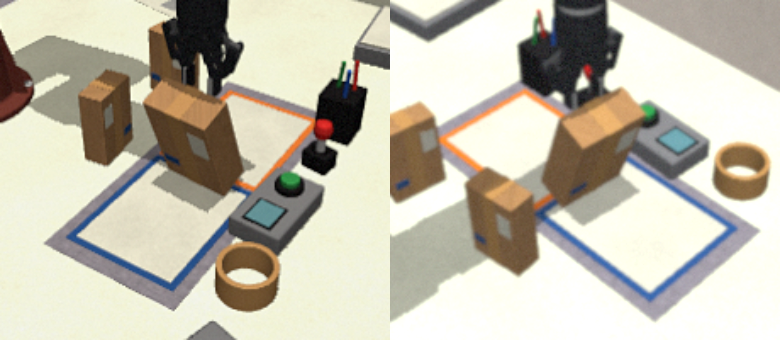

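The carton is tilting toward blue and its foot edge hasn't moved. I'll keep pushing.

>>> move_arm --hand '[40, 40, 40, 40, 40]' --offset '[[-4, 0, 0], [-4, 0, 0], [-3, 0, 0], [-3, 0, 0], [0, 0, 0]]' --dr '[[0, 0, 0], [0, 0, 0], [0, 0, 0], [0, 0, 0], [0, 0, 0]]'

```text
time: 5.2
ee_pos: [0.523, 0.0187, 0.1622]
ee_rot: [[0.08, 0.997, -0.0], [0.997, -0.08, -0.0], [-0.0, -0.0, -1.0]]
force: [0.3, -0.2, -0.5]
gripper_width: 0.0401
grip_force: 0.0
```

>>> move_arm --hand '[40, 40, 40, 40, 40]' --offset '[[0, 0, 0], [0, 0, 0], [0, 0, 0], [0, 0, 0], [0, 0, 0]]' --dr '[[0, 0, 0], [0, 0, 0], [0, 0, 0], [0, 0, 0], [0, 0, 0]]'

```text
time: 5.7
ee_pos: [0.523, 0.0191, 0.1622]
ee_rot: [[0.079, 0.997, -0.0], [0.997, -0.079, 0.0], [0.0, -0.0, -1.0]]
force: [0.5, -0.0, 0.9]
gripper_width: 0.0398
grip_force: 0.0
```

Run:
```python
from h import *
A,B=[imaging.get_image(n)[:,:,::-1] for n in('scene','side')]
cv2.imwrite('pics/sA.png',A);cv2.imwrite('pics/sB.png',B)
a=A[150:300,200:350];b=B[190:340,190:340]
cv2.imwrite('pics/push3.png',np.clip(np.hstack([cv2.resize(x,(390,390)) for x in (a,b)])*1.5,0,255).astype(np.uint8))
```

```text
(no output)
```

View pics/push3.png

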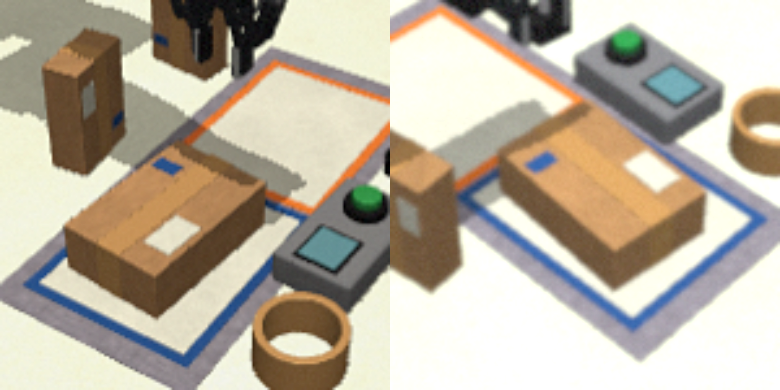

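The carton lies flat inside the blue frame, with white paper and blue line visible around it. I'll check the margins using its top corners and work out the key move.

Run:
```python
from h import *
ps,pd=cam('scene'),cam('side')
S=[(65,226),(157,278),(266,184),(170,148)]
D=[(222,250),(315,190),(210,115),(110,156)]
print([(plane(ps,np.array(a)/2.6+[200,150]-.3,.06)*1000).round(0)[:2] for a in S])
print([(plane(pd,np.array(a)/2.6+[190,190]-.3,.06)*1000).round(0)[:2] for a in D])
# order S: -x far(-y), +x -y, +x +y, -x +y ; D: -x-y,+x-y,+x+y,-x+y
print([(tri(ps,np.array(a)/2.6+[200,150]-.3,pd,np.array(b)/2.6+[190,190]-.3)[0]*1000).round(0) for a,b in zip(S,D)])
# key: top of green, ring pixels: leftmost/rightmost extents
for n,p in(('A',ps),('B',pd)):
    h=cv2.cvtColor(cv2.imread(f'pics/s{n}.png'),cv2.COLOR_BGR2HSV); m=cv2.inRange(h,(50,100,30),(80,255,255)); m[:, 345 if n=='A' else 300:]=0; m[260:]=0
    k,l,s,ce=cv2.connectedComponentsWithStats(m); i=1+np.argmax(s[1:,4]); print(s[i],ce[i],plane(p,ce[i],.056).round(4))
st=sensors.get_state();R=np.array(st['ee_rot'])
print(R.T@(np.array([.678,.052,.15])-st['ee_pos'])*1000)
```

```text
[array([ 451., -155.]), array([ 570., -165.]), array([582.,  12.]), array([463.,   7.])]
[array([ 447., -154.]), array([ 566., -164.]), array([570., -16.]), array([458.,  12.])]
[array([ 449., -153.,   58.]), array([ 568., -162.,   57.]), array([582.,   2.,  55.]), array([459.,  13.,  56.])]
[335 221  10  11  82] [339.90243902 225.93902439] [0.6764 0.0523 0.056 ]
[275 202  12   9  86] [280.46511628 206.13953488] [0.6772 0.0504 0.056 ]
[ 45.09074552 151.88584286  12.17613695]
```

The top corners are at about 57 mm height, and the footprint is x 0.447–0.582, y −0.165–0.013. The frame covers 0.424–0.624 by −0.199–0.050, so the carton is fully inside. The key is at (0.677, 0.051), top about 56 mm high.

>>> move_arm --hand '[0, 0, 0, 0, 0]' --offset '[[12, 38, 0], [12, 38, 0], [10, 38, 0], [10, 37, 0], [0, 0, 0]]' --dr '[[0, 0, 0], [0, 0, 0], [0, 0, 0], [0, 0, 0], [0, 0, 0]]'

```text
time: 6.3
ee_pos: [0.6806, 0.0516, 0.1606]
ee_rot: [[0.079, 0.997, 0.001], [0.997, -0.079, 0.0], [0.0, 0.001, -1.0]]
force: [0.6, -0.5, -0.7]
gripper_width: -0.0
grip_force: 0.0
```

>>> move_arm --hand '[0, 0, 0, 0, 0]' --offset '[[0, 0, 25], [0, 0, 25], [0, 0, 25], [0, 0, 10], [0, 0, 0]]' --dr '[[0, 0, 0], [0, 0, 0], [0, 0, 0], [0, 0, 0], [0, 0, 0]]'

```text
time: 6.8
ee_pos: [0.6756, 0.0509, 0.0759]
ee_rot: [[0.079, 0.997, -0.003], [0.997, -0.079, 0.0], [-0.0, -0.003, -1.0]]
force: [0.4, 0.4, 0.1]
gripper_width: 0.0003
grip_force: 0.0
```

Run:
```python
from h import *
A,B=[imaging.get_image(n)[:,:,::-1] for n in('scene','side')]
a=A[180:270,290:380];b=B[160:250,235:325]
cv2.imwrite('pics/key.png',np.clip(np.hstack([cv2.resize(x,(390,390)) for x in (a,b)])*1.5,0,255).astype(np.uint8))
s=sensors.get_state();print(s['ee_pos'],s['force'])
```

```text
[0.67745452 0.0508861  0.07827394] [-0.27236053  0.28058581  0.88819024]
```

View pics/key.png

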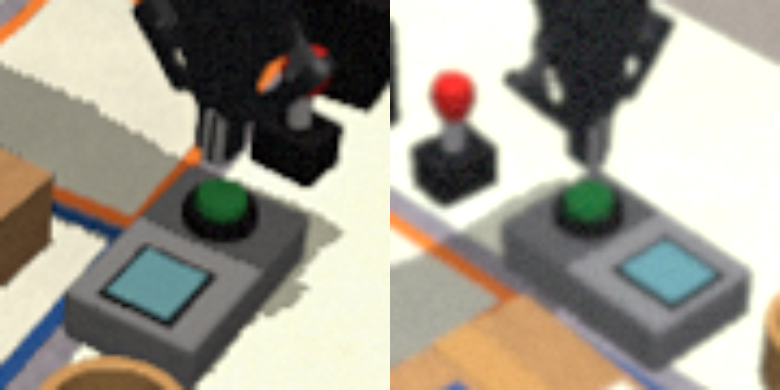

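The closed fingertips are right above the green key in both views, and the stamp is well clear. Now pressing in small steps.

>>> move_arm --hand '[0, 0, 0, 0, 0]' --offset '[[0, 0, 4], [0, 0, 3], [0, 0, 3], [0, 0, 2], [0, 0, 0]]' --dr '[[0, 0, 0], [0, 0, 0], [0, 0, 0], [0, 0, 0], [0, 0, 0]]'

```text
time: 7.4
ee_pos: [0.6768, 0.0509, 0.0649]
ee_rot: [[0.079, 0.997, -0.001], [0.997, -0.079, 0.0], [-0.0, -0.001, -1.0]]
force: [0.3, -0.2, 0.1]
gripper_width: -0.0001
grip_force: 0.0
```

>>> move_arm --hand '[0, 0, 0]' --offset '[[0, 0, 2], [0, 0, 2], [0, 0, 0]]' --dr '[[0, 0, 0], [0, 0, 0], [0, 0, 0]]'

```text
time: 7.7
ee_pos: [0.6768, 0.0509, 0.0608]
ee_rot: [[0.079, 0.997, -0.0], [0.997, -0.079, -0.0], [-0.0, -0.0, -1.0]]
force: [-0.4, 0.1, -0.4]
gripper_width: 0.0004
grip_force: 0.0
```

>>> move_arm --hand '[0, 0, 0, 0]' --offset '[[0, 0, 1.5], [0, 0, 1.5], [0, 0, 1], [0, 0, 0]]' --dr '[[0, 0, 0], [0, 0, 0], [0, 0, 0], [0, 0, 0]]'

```text
time: 8.1
ee_pos: [0.6769, 0.0509, 0.057]
ee_rot: [[0.079, 0.997, -0.0], [0.997, -0.079, -0.0], [-0.0, -0.0, -1.0]]
force: [-0.7, 0.0, -0.2]
gripper_width: 0.0002
grip_force: 0.0
```

Run:
```python
from h import *
A,B=[imaging.get_image(n)[:,:,::-1] for n in('scene','side')]
a=A[180:270,290:380];b=B[160:250,235:325]
cv2.imwrite('pics/key2.png',np.clip(np.hstack([cv2.resize(x,(390,390)) for x in (a,b)])*1.5,0,255).astype(np.uint8))
s=sensors.get_state();print(s['ee_pos'],s['force'])
```

```text
[0.67704297 0.05094791 0.05718921] [ 0.31692958 -0.02284731 -0.07821387]
```

View pics/key2.png

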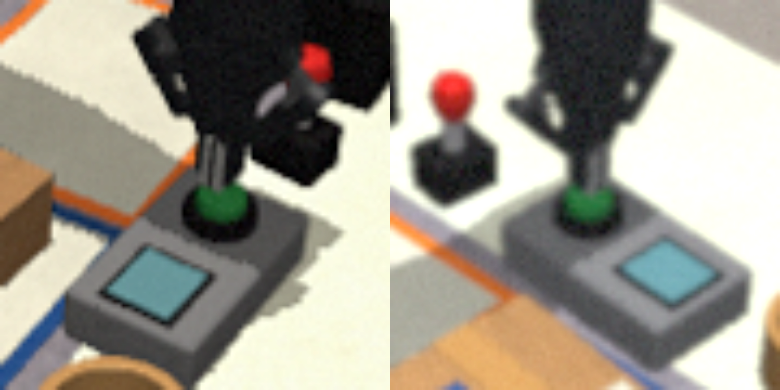

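The tips now overlap the back part of the key, at scene crop (215,187) and side crop (592,190), and no force has registered. I'll project the tip to see how far off it is.

Run:
```python
from h import *
s=sensors.get_state();R=np.array(s['ee_rot']);t=np.array(s['ee_pos'])+R[:,2]*.011
for n,o in(('scene',(290,180)),('side',(235,160))):
    p=cam(n); print(n,t.round(4),(proj(p,t)-o)*390/90)
# tip seen
ps,pd=cam('scene'),cam('side'); f=90/390
for nm,a,b in(('tip',(217,188),(592,190)),('keytop c',(221,196),(587,200))):
    print(nm,tri(ps,np.array(a)*f+[290,180],pd,np.array([b[0]-390,b[1]])*f+[235,160]))
```

```text
scene [0.677  0.0509 0.0462] [214.7187779  212.76180101]
side [0.677  0.0509 0.0462] [196.08671663 211.17717174]
tip (array([0.67765887, 0.04721904, 0.06747565]), np.float64(0.0025192570966983048))
keytop c (array([0.67824559, 0.05262194, 0.05665893]), np.float64(0.0043382453201651445))
```

No contact yet. The visible tips are still about 10 mm above the key, and x and y agree. I'll keep going down while watching the force.

>>> move_arm --hand '[0, 0, 0, 0]' --offset '[[0, 0, 1.5], [0, 0, 1.5], [0, 0, 1.5], [0, 0, 0]]' --dr '[[0, 0, 0], [0, 0, 0], [0, 0, 0], [0, 0, 0]]'

```text
time: 8.6
ee_pos: [0.6768, 0.0509, 0.0524]
ee_rot: [[0.079, 0.997, -0.001], [0.997, -0.079, -0.0], [-0.0, -0.0, -1.0]]
force: [0.6, -0.2, -0.6]
gripper_width: 0.0002
grip_force: 0.0
```

>>> move_arm --hand '[0, 0, 0, 0]' --offset '[[0, 0, 1], [0, 0, 1], [0, 0, 1], [0, 0, 0]]' --dr '[[0, 0, 0], [0, 0, 0], [0, 0, 0], [0, 0, 0]]'

```text
time: 9.0
ee_pos: [0.6769, 0.0509, 0.0495]
ee_rot: [[0.079, 0.997, -0.0], [0.997, -0.079, -0.0], [-0.0, -0.0, -1.0]]
force: [0.3, 0.3, -0.4]
gripper_width: -0.0002
grip_force: 0.0
```

>>> move_arm --hand '[0, 0, 0, 0]' --offset '[[0, 0, 1], [0, 0, 1], [0, 0, 1], [0, 0, 0]]' --dr '[[0, 0, 0], [0, 0, 0], [0, 0, 0], [0, 0, 0]]'

```text
time: 9.4
ee_pos: [0.6771, 0.0509, 0.0468]
ee_rot: [[0.079, 0.997, 0.0], [0.997, -0.079, 0.0], [0.0, 0.0, -1.0]]
force: [-1.1, -0.5, 1.7]
gripper_width: -0.0004
grip_force: 1.0
```

Run:
```python
from h import *
A,B=[imaging.get_image(n)[:,:,::-1] for n in('scene','side')]
a=A[200:240,320:360];b=B[185:225,260:300]
cv2.imwrite('pics/key3.png',np.clip(np.hstack([cv2.resize(x,(390,390),interpolation=cv2.INTER_CUBIC) for x in (a,b)])*1.6,0,255).astype(np.uint8))
s=sensors.get_state();print(s['ee_pos'],s['force'],s['tau'])
```

```text
[0.67712242 0.05094357 0.04682917] [-0.75437686  0.9384063   1.92389082] [-1.84203516e-02 -7.56083035e+01  3.00339460e+01 -1.57718291e-01
  3.20148254e-03  5.73653688e-05]
```

View pics/key3.png

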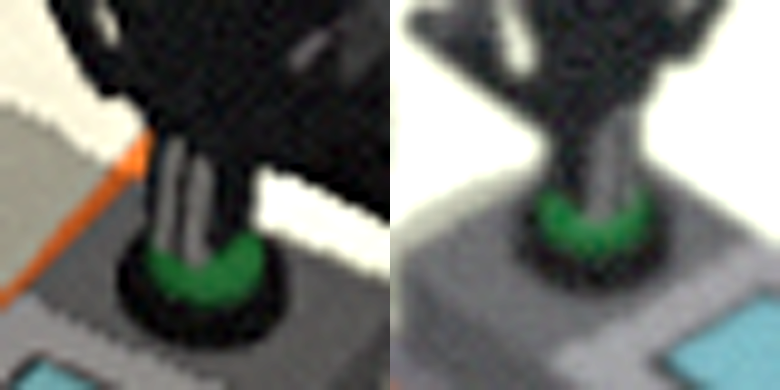

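The fingertips now rest on the key in both views, near its centre, and about 1.9 N has begun to register. Continuing the press.

>>> move_arm --hand '[0, 0, 0, 0]' --offset '[[0, 0, 1], [0, 0, 1], [0, 0, 1], [0, 0, 0]]' --dr '[[0, 0, 0], [0, 0, 0], [0, 0, 0], [0, 0, 0]]'

```text
time: 9.9
ee_pos: [0.6771, 0.0509, 0.0437]
ee_rot: [[0.079, 0.997, 0.0], [0.997, -0.079, -0.0], [-0.0, 0.0, -1.0]]
force: [-0.1, -0.6, 3.3]
gripper_width: -0.0002
grip_force: 1.7
```

>>> move_arm --hand '[0, 0, 0]' --offset '[[0, 0, 1], [0, 0, 1], [0, 0, 0]]' --dr '[[0, 0, 0], [0, 0, 0], [0, 0, 0]]'

```text
time: 10.2
ee_pos: [0.6772, 0.0509, 0.0429]
ee_rot: [[0.079, 0.997, 0.001], [0.997, -0.079, -0.0], [-0.0, 0.001, -1.0]]
force: [-3.1, -0.5, 12.0]
gripper_width: -0.0003
grip_force: 6.2
```

The key has bottomed: the force jumped to 12 N and the TCP stopped following. I'll add a small margin, then retreat.

>>> move_arm --hand '[0, 0]' --offset '[[0, 0, 0.5], [0, 0, 0]]' --dr '[[0, 0, 0], [0, 0, 0]]'

```text
time: 10.4
ee_pos: [0.6772, 0.0509, 0.0428]
ee_rot: [[0.079, 0.997, 0.001], [0.997, -0.079, -0.0], [-0.0, 0.001, -1.0]]
force: [-5.5, -0.6, 16.4]
gripper_width: -0.0003
grip_force: 8.0
```

>>> move_arm --hand '[0, 0, 0, 0, 0]' --offset '[[0, 0, -10], [0, 0, -40], [0, 0, -45], [0, 0, -45], [0, 0, 0]]' --dr '[[0, 0, 0], [0, 0, 0], [0, 0, 0], [0, 0, 0], [0, 0, 0]]'

```text
time: 10.9
ee_pos: [0.6804, 0.0509, 0.1881]
ee_rot: [[0.079, 0.997, 0.01], [0.997, -0.079, -0.0], [0.0, 0.01, -1.0]]
force: [0.6, 0.0, 0.2]
gripper_width: -0.0002
grip_force: 0.0
```

>>> move_arm --hand '[0, 0, 0]' --offset '[[0, 0, 0], [0, 0, 0], [0, 0, 0]]' --dr '[[0, 0, 0], [0, 0, 0], [0, 0, 0]]'

```text
time: 11.2
ee_pos: [0.6761, 0.051, 0.1794]
ee_rot: [[0.079, 0.997, -0.003], [0.997, -0.079, 0.0], [-0.0, -0.003, -1.0]]
force: [-0.0, 0.7, 0.3]
gripper_width: 0.0001
grip_force: 0.0
```

Run:
```python
from h import *
B=imaging.get_image('side')[:,:,::-1]; b0=cv2.imread('pics/sB.png')
print('carton area change',np.abs(B[225:305,230:320].astype(int)-b0[225:305,230:320]).mean())
s=sensors.get_state();print(s['time'],s['ee_pos'],s['force']); finish_job()
```

```text
carton area change 5.564259259259259
11.25 [0.67618094 0.05095825 0.17953345] [0.37523273 0.95232904 0.40788554]
the job is handed in; nothing more can be done
```

The carton was toppled and lies flat fully inside the blue frame, the smaller terminal's green key was then pressed until it bottomed out (16 N), and the job was handed in at 11.25 s with the arm clear.

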